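# Load the tool magazine in order of use

## Task

Load the tool magazine for the next milling job: move the four tool holders from the wooden storage stand into the magazine's pockets so that, counting from the red tool setter, they stand in the order they will be used: touch probe, drill, end mill, and the chamfer cutter last. Seat each holder upright and fully home in its pocket, and leave the hex keys and the blue tray where they are.

Things in the scene. Friction and masses are not known exactly. Their poses are not given: they have to be found in the camera images.
- touch_probe: TOUCH PROBE: yellow, thin stylus with red ball. Steel taper holder, cutter up, about 0.25 kg. Origin on its axis at the flange's underside, z up. Flange 36 mm dia, 0 to 9 mm up; neck 26 mm dia to 14 mm; yellow body 32 mm dia to 38 mm; ball top at 58 mm. Below: 20 mm dia taper, narrowing to a 9 mm stud that ends 42 mm down. Grip it 22 to 34 mm above the origin, from any side.
- drill_chuck: DRILL: gold 6 mm bit in a black chuck. Steel taper holder, cutter up, about 0.25 kg. Origin on its axis at the flange's underside, z up. Flange 36 mm dia, 0 to 9 mm up; neck 26 mm dia to 14 mm; chuck 32 mm dia to 33 mm, cone to 41 mm; tip at 57 mm. Below: 20 mm dia taper, narrowing to a 9 mm stud that ends 42 mm down. Grip it 22 to 34 mm above the origin, from any side.
- end_mill: END MILL: dark straight cutter, nut with BLUE ring. Steel taper holder, cutter up, about 0.25 kg. Origin on its axis at the flange's underside, z up. Flange 36 mm dia, 0 to 9 mm up; neck 26 mm dia to 14 mm; nut 32 mm dia to 40 mm; cutter top at 57 mm. Below: 20 mm dia taper, narrowing to a 9 mm stud that ends 42 mm down. Grip it 22 to 34 mm above the origin, from any side.
- chamfer_cutter: CHAMFER CUTTER: dark cone, nut with GREEN ring. Steel taper holder, cutter up, about 0.25 kg. Origin on its axis at the flange's underside, z up. Flange 36 mm dia, 0 to 9 mm up; neck 26 mm dia to 14 mm; nut 32 mm dia to 40 mm; point at 57 mm. Below: 20 mm dia taper, narrowing to a 9 mm stud that ends 42 mm down. Grip it 22 to 34 mm above the origin, from any side.
- storage_stand: Pale wooden storage stand, fixed, 76 x 250 x 56 mm (x, y, z): an 18 mm top board on two end cheeks, in which the four holders stand at the start in any order. Origin: centre of its underside. Four through holes of 26 mm diameter in a row along its own y, at y = -90, -30, 30, 90 mm; rim at z = 56 mm.
- magazine: Tool magazine to be loaded, fixed: aluminium plate 70 x 348 mm on dark steel feet (90 x 350 mm). Origin: centre of its underside. Four identical empty pockets, 26 mm through holes, along its own y at -90, -30, 30, 90 mm; plate top at z = 56 mm, where the origin of a holder fully home lies. At one end of the row (y = 150 or -150 mm) stands the red tool setter, at the other a flat grey plug.
- tool_setter: Tool-length setter, fixed on the magazine's plate at either end of the row of pockets: red cylinder 33 mm diameter, 29 mm high, steel pad on top. Origin: centre of its foot, on the plate's top face, in line with the pockets; the first pocket's centre is 60 mm from it, the following ones 120, 180 and 240 mm.
- hex_keys: Bystander: red and black folding hex key set lying on the right of the bench, 28 x 85 x 23 mm, long along its y. Origin: centre of its underside. Leave alone.
- tray_screws: Bystander: small blue open tray of screws on the left of the bench, 65 x 100 x 26 mm. Origin: centre of its underside. Leave alone.

How it is judged:
By the outcome, as a careful person would: the job done as asked, in the order asked, and still so for the second after the job is handed in, with the robot touching nothing.
It also fails if it takes over 99 s, if anything falls off the work surface, if the arm or the gripper's body presses on something with over 40 N, if the wrist force passes 120 N, or if a joint passes its speed limit or range.

## Robot

A 7-joint arm with a two-finger parallel gripper is mounted at the origin on a cart in front of the work surface, level with it; the furniture and walls round the work are solid. World frame = base frame: x ahead of the robot, y to its left, z up, the work surface at z = 0. Lengths are in m, angles in rad, forces in N, time in s.
With the tool pointing down it reaches from about 0.35 to 0.9 m from the base axis. Payload 19.9 kg.
Tool frame: the origin (TCP) lies on the centre line of the jaws, within the pads' length; the fingertips stand r.nose_length ahead of it and the grasp point (between the pads) lies 8 mm behind it (r.nose_length is the distance from the TCP to the fingertips, in m); z points along the fingers, y is the line along which they close (so a half turn about z gives the same grasp; the last joint's range is limited). The gripper opens to 94 mm and grips with 3 to 60 N. Pads are 16 mm wide; open, the fingers measure 119 mm over their backs; the gripper's body (75 mm by 177 mm) begins 78 mm behind the grasp point.
Start: joints at [1.149, 0.417, -0.01, 1.614, 0.005, 1.111, -0.053], TCP at [0.232, -0.58, 0.216] pointing down, gripper open.
Joint ranges: [-2.81, 2.81], [-0.39, 2.02], [-1.27, 1.25], [0.06, 2.57], [-1.19, 4.33], [0.19, 2], [-2.82, 2.82]. Speed limits (rad/s): [1.89, 1.89, 2.39, 2.39, 3.01, 3.01, 3.01].

## Interface

Orientations are given as a unit quaternion [x, y, z, w].
In Python, from cell import r gives the robot as it stands.
- The arm moves only by the tool move_arm, never from a script. Its argument "plan" is a list of rows, each an object of numbers: "x", "y", "z": the shift along the tool's x, y, z in mm; "ax", "ay", "az": the turn, a rotation vector about the tool's x, y, z in rad. In form: [{"x": .., "y": .., "z": .., "ax": .., "ay": .., "az": ..}, ...]. A call has 1 to 8 rows; each row shifts and turns the commanded pose from where the row before left it, along the tool's axes as they then stand; what a row does not reach is not made up. A row lasts 1/10 s, in which the tool goes at most 50 mm and 8.59 degrees, less where a joint would pass 70% of its speed; a pose out of reach is approached as far as the arm can. A call with a gripper value outside its range is refused whole. "hand" is the opening in per cent of the stroke, from 0 (shut) to 100 (fully open), set as the call begins (left out, the last holds). The fingers move at their own pace and stop on an object; the grip force is fixed at half the most. Time passes only in rows, so rows that do not move let the fingers close. It gives the time, the measured TCP pose, the force, the opening and the grip force at its end, in the units of the state.
- r.sense(): the state, without advancing time (a new reading comes with each control period).
- r.read_camera(name): name is "side" or "top"; returns (picture, depth): 480x640x3 uint8, blue, green, red; 480x640 float32, m along the optical axis (not along the pixel's ray), 0 where there is no reading.
- r.camera_info(name): a dict with "vertical_fov" (degrees; the focal length in pixels is half the picture's height over the tangent of half this angle, whatever the lens; pixels are square), "cx", "cy" (the principal point, pixels), "rvec" (rotation vector, rad) and "tvec" (3), from world to camera coordinates, as OpenCV has them. Camera axes: x right, y down, z forward; pixel columns grow to the right and rows downward; lengths in m; the calibration is good to about 2 mm. A picture is of the moment at which its call begins. camera_info takes no time and is no camera call.
- r.job_done(): hands the job in; it is judged then, once.
Trained networks look in the newest picture that a camera, given by its name, has taken for a name from the list of things; names that differ only in an ending like _2 or _b are one class to them, and where a whole thing is asked for, a point or a joint stands for the part that bears it (a point fixed in the world has none). Each returns a list of dicts, best first, with "conf" (0 to 1); they miss things now and then, are a little off and sometimes report something else, mostly with a low value. They report only what shows in the picture. A call takes as long as a camera call.
- r.silhouettes(camera, thing): "mask" (480x640 bool, what is visible of it) and "centre" ([column, row] in pixels, amid what is visible of it).
- r.pinpoint(camera, thing): "centre" ([column, row] in pixels: a listed point, or the origin of a listed thing).
The state is a dict: "time": time; "joint_pos": joint angles; "qd": joint speeds; "joint_torque": joint torques, N m; "eef_pos": TCP position; "orientation": TCP orientation; "ft_force": force on the tool from outside, world axes, zero at the start; "torque": the same for the moment, N m; "gripper_width": finger opening in m; "finger_force": force on a finger pad.
Only numpy, scipy, OpenCV 4.12 (cv2) and the standard library are available. Lean on these libraries where they do the work, as an engineer would, in place of code of your own. Each camera call takes 0.05 s, during which the arm holds its last target. There are 200 camera calls.

## Working session

There is one attempt and no reset: what is moved stays moved. The work goes in short steps, Python scripts to look and compute and a tool call to move; the robot and the scene stay as the last step left them, time stands still between calls to the robot, and variables do not carry over. Pictures are saved under pics/ and viewed, at most 14 in all, crops included, and the job is handed in when it is done.

Besides the shell and the picture viewer there is one more tool, called after "Emit:" as a command line: name --argument value ..., lists and objects as JSON in quotes. move_arm: Moves the arm, as the interface text tells. Its arguments: {"type":"object","properties":{"plan":{"type":"array","items":{"type":"object","properties":{"x":{"type":"number"},"y":{"type":"number"},"z":{"type":"number"},"ax":{"type":"number"},"ay":{"type":"number"},"az":{"type":"number"}}}},"hand":{"type":"number"}},"required":["plan"]}

```bash
ls; mkdir -p pics
cat > h.py <<'E'
import numpy as np, cv2
from cell import r
from scipy.spatial.transform import Rotation as R
def cam(n):
    c=r.camera_info(n); f=240/np.tan(np.radians(c['vertical_fov'])/2)
    Rm=cv2.Rodrigues(np.array(c['rvec'],float))[0]; return f,c['cx'],c['cy'],Rm,np.array(c['tvec'],float).ravel()
def ray(n,p,z):
    "pixel -> world point at height z"
    f,cx,cy,Rm,t=cam(n); d=Rm.T@np.array([(p[0]-cx)/f,(p[1]-cy)/f,1]); o=-Rm.T@t
    return o+d*(z-o[2])/d[2]
def cloud(n,D):
    f,cx,cy,Rm,t=cam(n); v,u=np.mgrid[:480,:640]
    P=np.stack([(u-cx)/f*D,(v-cy)/f*D,D],-1); return (P-t)@Rm
def proj(n,X):
    f,cx,cy,Rm,t=cam(n); q=Rm@np.asarray(X)+t; return np.array([cx+f*q[0]/q[2],cy+f*q[1]/q[2]])
E
python3 - <<'E'
from h import *
np.set_printoptions(precision=4,suppress=True)
for n in('top','side'):
    im,D=r.read_camera(n); cv2.imwrite(f'pics/{n}0.png',im)
    f,cx,cy,Rm,t=cam(n); print(n,f,-Rm.T@t,Rm[2])
    for k in['touch_probe','drill_chuck','end_mill','chamfer_cutter','storage_stand','magazine','tool_setter','hex_keys','tray_screws']:
        z=0.056 if k in('touch_probe','drill_chuck','end_mill','chamfer_cutter','tool_setter') else 0
        for d in r.pinpoint(n,k)[:2]: print(k,round(d['conf'],2),d['centre'],ray(n,d['centre'],z))
s=r.sense();print(s['time'],s['eef_pos'],R.from_quat(s['orientation']).as_matrix(),s['ft_force'],r.nose_length)
E
```

```text
pics
top 456.76349194388035 [0.4573 0.0547 0.9236] [ 0.121  -0.01   -0.9926]
touch_probe 0.59 [385.3, 300.4] [ 0.4555 -0.0924  0.056 ]
drill_chuck 0.85 [321.7, 302.4] [0.4486 0.0276 0.056 ]
drill_chuck 0.63 [306.7, 200.6] [0.6429 0.0615 0.056 ]
end_mill 0.73 [416.1, 298.9] [ 0.4599 -0.1507  0.056 ]
chamfer_cutter 0.74 [353.2, 302.0] [ 0.4509 -0.0317  0.056 ]
storage_stand 0.73 [365.7, 302.9] [ 0.4494 -0.0625  0.    ]
magazine 0.66 [306.2, 198.8] [0.6587 0.0631 0.    ]
tool_setter 0.55 [385.9, 184.8] [ 0.6789 -0.0917  0.056 ]
tool_setter 0.35 [308.6, 198.1] [0.648 0.058 0.056]
hex_keys 0.76 [467.5, 256.4] [ 0.5489 -0.269   0.    ]
hex_keys 0.31 [365.8, 302.6] [ 0.45   -0.0627  0.    ]
tray_screws 0.93 [158.2, 241.2] [0.5621 0.3605 0.    ]
side 604.0175851864815 [ 0.5179 -0.9205  0.7447] [ 0.0297  0.814  -0.5801]
touch_probe 0.62 [273.8, 283.5] [ 0.4572 -0.0847  0.056 ]
touch_probe 0.5 [274.8, 300.0] [ 0.4606 -0.1294  0.056 ]
drill_chuck 0.78 [269.9, 246.7] [0.4456 0.0272 0.056 ]
end_mill 0.97 [276.1, 312.9] [ 0.4639 -0.1623  0.056 ]
storage_stand 0.91 [273.4, 300.6] [ 0.4534 -0.0667  0.    ]
magazine 0.94 [377.3, 259.7] [0.6599 0.0537 0.    ]
tool_setter 0.89 [399.4, 281.0] [ 0.6825 -0.0836  0.056 ]
tray_screws 0.82 [322.5, 188.2] [0.5568 0.3416 0.    ]
tray_screws 0.46 [272.4, 262.7] [0.4471 0.0492 0.    ]
1.0 [ 0.2317 -0.5805  0.2164] [[ 0.9287  0.3708 -0.0001]
 [ 0.3708 -0.9287  0.    ]
 [-0.     -0.     -1.    ]] [-0.6628 -0.3191  1.0113] 0.011
```

View pics/top0.png

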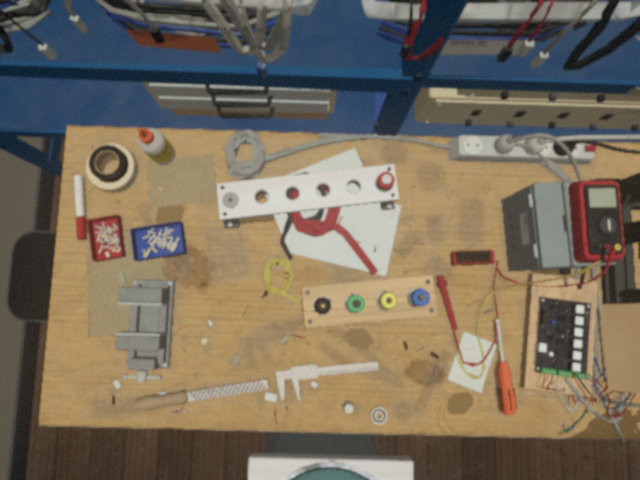

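View pics/side0.png

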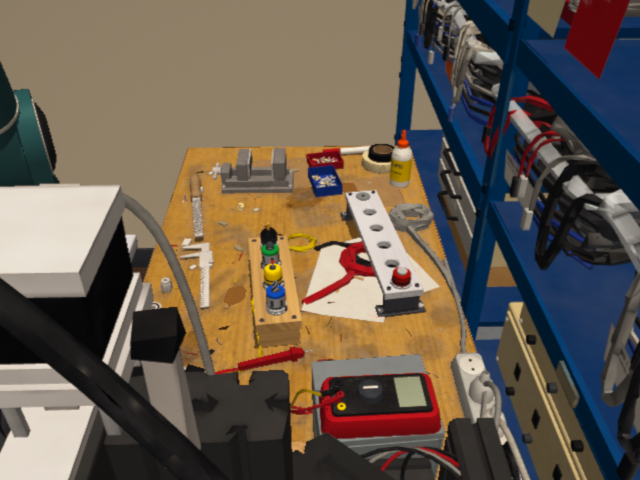

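Top view: the stand holds, from left, drill (322,305), chamfer (355,303), probe (388,300) and end mill (420,297). The setter is at the right end (386,181), with pockets at (353,186), (323,190), (293,193) and (262,197). Next I'll fit the plates.

```bash
cat > fit.py <<'E'
from h import *
np.set_printoptions(precision=4,suppress=True)
for n in('top','side'):
    im,D=r.read_camera(n); P=cloud(n,D); ok=D>0
    print(n,'table z',np.median(P[...,2][ok&(abs(P[...,2])<.02)&(P[...,0]<.8)&(P[...,0]>.3)&(abs(P[...,1])<.3)]))
    for nm,x0,x1,y0,y1 in(('stand',.39,.52,-.22,.09),('mag',.58,.74,-.14,.26)):
        m=ok&(P[...,2]>.046)&(P[...,2]<.066)&(P[...,0]>x0)&(P[...,0]<x1)&(P[...,1]>y0)&(P[...,1]<y1)
        m=cv2.morphologyEx(m.astype(np.uint8),cv2.MORPH_OPEN,np.ones((3,3)))>0
        q=P[m]; print(nm,len(q),'z',np.median(q[:,2]),q[:,2].std(),'rect',cv2.minAreaRect((q[:,:2]*1000).astype(np.float32)))
    if n=='top': Pt=P
print('obst z>.2 x range near mag:',[ (zz,Pt[...,0][(Pt[...,2]>zz)&(abs(Pt[...,1]-.05)<.3)&(Pt[...,0]>.4)].min()) for zz in(.1,.15,.2,.3)])
im,D=r.read_camera('top'); f,cx,cy,Rm,t=cam('top')
# rectified plan view at z=.056, 1px=.5mm, for hole fitting
xs=np.arange(.40,.74,.0005); ys=np.arange(.24,-.22,-.0005)
X=np.stack(np.meshgrid(xs[::-1],ys,indexing='ij')+[np.full((len(xs),len(ys)),.056)],-1) if 0 else None
gx,gy=np.meshgrid(xs[::-1],ys,indexing='ij'); W=np.stack([gx,gy,np.full_like(gx,.056)],-1)@Rm.T+t
mp=(np.stack([cx+f*W[...,0]/W[...,2],cy+f*W[...,1]/W[...,2]],-1)).astype(np.float32)
o=cv2.remap(im,mp[...,0],mp[...,1],cv2.INTER_CUBIC); cv2.imwrite('pics/plan.png',cv2.resize(o,None,fx=.85,fy=.85)); print(o.shape)
for k in['touch_probe','drill_chuck','end_mill','chamfer_cutter']:
    for n in('top','side'):
        for d in r.silhouettes(n,k)[:1]: print(k,n,round(d['conf'],2),d['mask'].sum(),ray(n,d['centre'],.09))
E
python3 fit.py
```

```text
top table z 0.0006159510463124307
stand 4189 z 0.05612166501545133 0.0019817022622695265 rect ((454.06817626953125, -61.53607177734375), (76.12584686279297, 250.5884552001953), 6.677293300628662)
mag 5696 z 0.05612662681673561 0.0020130229861759323 rect ((662.3847045898438, 60.93894958496094), (71.90895080566406, 348.1566162109375), 8.335265159606934)
side table z 0.0012688800703616007
stand 2523 z 0.05662370681717753 0.0024757774446340095 rect ((454.26123046875, -63.2301025390625), (76.0157470703125, 256.8556213378906), 6.635608196258545)
mag 3536 z 0.056423985866292534 0.0027437667086739333 rect ((662.7453002929688, 58.768089294433594), (72.34745788574219, 354.3958740234375), 8.22938346862793)
obst z>.2 x range near mag: [(0.1, np.float64(0.44251186229389355)), (0.15, np.float64(0.4572679897505573)), (0.2, np.float64(0.4572679897505573)), (0.3, np.float64(0.4572679897505573))]
(680, 920, 3)
touch_probe top 0.72 349 [ 0.4591 -0.0891  0.09  ]
touch_probe side 0.92 317 [ 0.4601 -0.0949  0.09  ]
drill_chuck top 0.81 293 [0.4461 0.0312 0.09  ]
drill_chuck side 0.6 277 [0.4471 0.0181 0.09  ]
end_mill top 0.77 343 [ 0.462  -0.1484  0.09  ]
end_mill side 0.57 554 [ 0.4678 -0.1715  0.09  ]
chamfer_cutter top 0.54 322 [ 0.4508 -0.0276  0.09  ]
chamfer_cutter side 0.58 394 [ 0.4435 -0.0358  0.09  ]
```

View pics/plan.png

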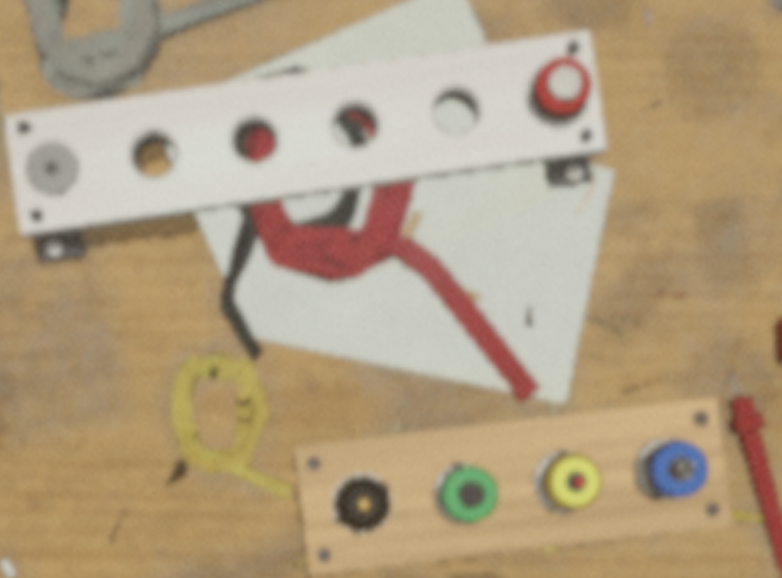

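```bash
cat > go.py <<'E'
from h import *
import sys
np.set_printoptions(precision=4,suppress=True)
ST=dict(drill=(.4437,.0278),chamfer=(.4506,-.0318),probe=(.4576,-.0914),mill=(.4645,-.151))
MG={4:(.6494,.150),3:(.6581,.0906),2:(.6667,.0312),1:(.6754,-.0281)}
def to(xy,z):
    s=r.sense(); M=R.from_quat(s['orientation'])
    d=M.inv().apply(np.array([*xy,z])-s['eef_pos'])*1000
    a=np.radians(97.5); T=np.array([[np.cos(a),np.sin(a),0],[np.sin(a),-np.cos(a),0],[0,0,-1]]).T
    print('d mm',d.round(1),'rot',(M.inv()*R.from_matrix(T)).as_rotvec(),'t',s['time'],s['gripper_width'],s['ft_force'])
if __name__=='__main__':
    k=sys.argv[1]; to(ST[k] if k in ST else MG[int(k)],float(sys.argv[2]))
E
python3 - <<'E'
from h import *
_,D=r.read_camera('top');P=cloud('top',D)
for z0 in(.12,.17,.22,.3):
    m=(D>0)&(P[...,2]>z0)&(abs(P[...,1]-.05)<.3)&(P[...,0]>.4);print(z0,m.sum(),np.percentile(P[...,0][m],[0,1,5]))
E
python3 go.py probe .215
```

```text
0.12 37176 [0.78378196 0.78794123 0.79267352]
0.17 35965 [0.78378196 0.78791343 0.79237609]
0.22 34810 [0.78378196 0.78788468 0.79212741]
0.3 16856 [0.78500453 0.78753709 0.78942757]
d mm [ 391.1 -370.4    1.4] rot [-0.0001 -0.     -1.3219] t 1.6 0.09383958748928807 [-0.0387 -0.3163  0.2419]
```

Emit:
move_arm --plan '[{"az": -0.147}, {"az": -0.147}, {"az": -0.147}, {"az": -0.147}, {"az": -0.147}, {"az": -0.147}, {"az": -0.147}, {"az": -0.147}]' --hand 100

```text
invalid input at $.plan[0]: expected keys x, y, z, ax, ay, az
```

```bash
python3 go.py probe .215
```

```text
d mm [ 391.1 -370.4    1.4] rot [-0.0001 -0.     -1.3219] t 1.6 0.09383958748928807 [-0.0387 -0.3163  0.2419]
```

Emit:
move_arm --plan '[{"x": 0, "y": 0, "z": 0, "ax": 0, "ay": 0, "az": -0.147}, {"x": 0, "y": 0, "z": 0, "ax": 0, "ay": 0, "az": -0.147}, {"x": 0, "y": 0, "z": 0, "ax": 0, "ay": 0, "az": -0.147}, {"x": 0, "y": 0, "z": 0, "ax": 0, "ay": 0, "az": -0.147}, {"x": 0, "y": 0, "z": 0, "ax": 0, "ay": 0, "az": -0.147}, {"x": 0, "y": 0, "z": 0, "ax": 0, "ay": 0, "az": -0.147}, {"x": 0, "y": 0, "z": 0, "ax": 0, "ay": 0, "az": -0.147}, {"x": 0, "y": 0, "z": 0, "ax": 0, "ay": 0, "az": -0.147}]' --hand 100

```text
time: 2.4
eef_pos: [0.2317, -0.5804, 0.2164]
orientation: [0.71, 0.704, 0.0, -0.0]
ft_force: [-0.2, 0.1, 0.0]
gripper_width: 0.0941
finger_force: 0.0
```

```bash
python3 go.py probe .215
```

```text
d mm [491.  221.5   1.4] rot [-0.0001 -0.0001 -0.1399] t 2.4 0.09411049258401973 [-0.1508  0.0848  0.046 ]
```

Emit:
move_arm --plan '[{"x": 0, "y": 0, "z": 0, "ax": 0, "ay": 0, "az": -0.14}, {"x": 38, "y": 24, "z": 0, "ax": 0, "ay": 0, "az": 0}, {"x": 38, "y": 24, "z": 0, "ax": 0, "ay": 0, "az": 0}, {"x": 38, "y": 24, "z": 0, "ax": 0, "ay": 0, "az": 0}, {"x": 38, "y": 24, "z": 0, "ax": 0, "ay": 0, "az": 0}, {"x": 38, "y": 24, "z": 0, "ax": 0, "ay": 0, "az": 0}, {"x": 38, "y": 24, "z": 0, "ax": 0, "ay": 0, "az": 0}, {"x": 38, "y": 24, "z": 0, "ax": 0, "ay": 0, "az": 0}]'

```text
time: 3.2
eef_pos: [0.3657, -0.2939, 0.2166]
orientation: [0.662, 0.75, -0.0, 0.0]
ft_force: [0.4, -0.4, 0.8]
gripper_width: 0.0941
finger_force: 0.0
```

```bash
python3 go.py probe .215
```

```text
d mm [189.5 116.4   1.5] rot [ 0.0001  0.0006 -0.0061] t 3.2 0.09410505629388452 [ 0.4296 -0.3875  0.7713]
```

Emit:
move_arm --plan '[{"x": 38, "y": 23, "z": 0, "ax": 0, "ay": 0, "az": -0.006}, {"x": 38, "y": 23, "z": 0, "ax": 0, "ay": 0, "az": 0}, {"x": 38, "y": 23, "z": 0, "ax": 0, "ay": 0, "az": 0}, {"x": 38, "y": 23, "z": 0, "ax": 0, "ay": 0, "az": 0}, {"x": 37, "y": 24, "z": 0, "ax": 0, "ay": 0, "az": 0}, {"x": 0, "y": 0, "z": 0, "ax": 0, "ay": 0, "az": 0}, {"x": 0, "y": 0, "z": 0, "ax": 0, "ay": 0, "az": 0}]'

```text
time: 3.9
eef_pos: [0.456, -0.0925, 0.2164]
orientation: [0.659, 0.752, 0.0, -0.0]
ft_force: [-0.1, 0.9, -0.2]
gripper_width: 0.0937
finger_force: 0.0
```

```bash
python3 go.py probe .078; python3 -c "
from h import *
im,D=r.read_camera('side');cv2.imwrite('pics/s1.png',cv2.resize(im[150:400,180:460],None,fx=2.5,fy=2.5))
for k in('touch_probe','end_mill'):
  for d in r.silhouettes('side',k)[:1]: print(k,d['conf'],d['centre'])"
```

```text
d mm [  0.8   1.8 138.4] rot [-0.     -0.0001  0.002 ] t 3.9 0.0937093683659388 [-0.0649  0.8704 -0.1632]
touch_probe 0.82 [272.9, 272.5]
end_mill 0.94 [276.7, 301.7]
```

View pics/s1.png

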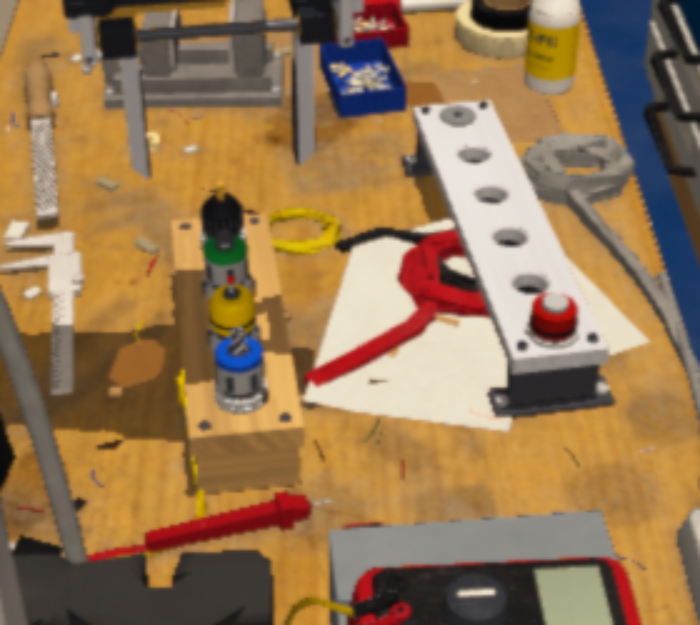

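The open fingers (crop (140,170) and (305,160)) straddle the row crosswise above the probe. Next: descend and grip.

Emit:
move_arm --plan '[{"x": 1, "y": 2, "z": 28, "ax": 0, "ay": 0, "az": 0}, {"x": 0, "y": 0, "z": 40, "ax": 0, "ay": 0, "az": 0}, {"x": 0, "y": 0, "z": 35, "ax": 0, "ay": 0, "az": 0}, {"x": 0, "y": 0, "z": 25, "ax": 0, "ay": 0, "az": 0}, {"x": 0, "y": 0, "z": 10, "ax": 0, "ay": 0, "az": 0}, {"x": 0, "y": 0, "z": 0, "ax": 0, "ay": 0, "az": 0}]'

```text
time: 4.65
eef_pos: [0.457, -0.0923, 0.0778]
orientation: [0.66, 0.752, -0.0, -0.001]
ft_force: [0.3, -0.7, 0.1]
gripper_width: 0.094
finger_force: 0.0
```

Emit:
move_arm --plan '[{"x": 0, "y": 0, "z": 0, "ax": 0, "ay": 0, "az": 0}, {"x": 0, "y": 0, "z": 0, "ax": 0, "ay": 0, "az": 0}, {"x": 0, "y": 0, "z": 0, "ax": 0, "ay": 0, "az": 0}, {"x": 0, "y": 0, "z": 0, "ax": 0, "ay": 0, "az": 0}, {"x": 0, "y": 0, "z": 0, "ax": 0, "ay": 0, "az": 0}, {"x": 0, "y": 0, "z": 0, "ax": 0, "ay": 0, "az": 0}, {"x": 0, "y": 0, "z": 0, "ax": 0, "ay": 0, "az": 0}, {"x": 0, "y": 0, "z": 0, "ax": 0, "ay": 0, "az": 0}]' --hand 0

```text
time: 5.45
eef_pos: [0.4576, -0.0919, 0.0784]
orientation: [0.659, 0.752, -0.0, -0.0]
ft_force: [-4.9, -0.9, 3.1]
gripper_width: 0.0334
finger_force: 2.3
```

Emit:
move_arm --plan '[{"x": 0, "y": 0, "z": 0, "ax": 0, "ay": 0, "az": 0}, {"x": 0, "y": 0, "z": 0, "ax": 0, "ay": 0, "az": 0}, {"x": 0, "y": 0, "z": -15, "ax": 0, "ay": 0, "az": 0}, {"x": 0, "y": 0, "z": -30, "ax": 0, "ay": 0, "az": 0}, {"x": 0, "y": 0, "z": -35, "ax": 0, "ay": 0, "az": 0}, {"x": 0, "y": 0, "z": -35, "ax": 0, "ay": 0, "az": 0}, {"x": 0, "y": 0, "z": -15, "ax": 0, "ay": 0, "az": 0}, {"x": 0, "y": 0, "z": 0, "ax": 0, "ay": 0, "az": 0}]'

```text
time: 6.25
eef_pos: [0.4585, -0.0921, 0.2101]
orientation: [0.659, 0.752, 0.0, 0.002]
ft_force: [0.1, -0.4, -2.8]
gripper_width: 0.0311
finger_force: 30.0
```

```bash
python3 go.py 1 .205
```

```text
d mm [ 35.2 223.4   5.7] rot [ 0.0028  0.0018 -0.0001] t 6.25 0.031145645796699775 [ 0.1296 -0.3716 -2.8352]
```

Emit:
move_arm --plan '[{"x": 4, "y": 23, "z": 0, "ax": 0, "ay": 0, "az": 0}, {"x": 6, "y": 40, "z": 0, "ax": 0, "ay": 0, "az": 0}, {"x": 6, "y": 40, "z": 0, "ax": 0, "ay": 0, "az": 0}, {"x": 7, "y": 40, "z": 0, "ax": 0, "ay": 0, "az": 0}, {"x": 6, "y": 40, "z": 0, "ax": 0, "ay": 0, "az": 0}, {"x": 6, "y": 40, "z": 0, "ax": 0, "ay": 0, "az": 0}, {"x": 0, "y": 0, "z": 0, "ax": 0, "ay": 0, "az": 0}, {"x": 0, "y": 0, "z": 0, "ax": 0, "ay": 0, "az": 0}]'

```text
time: 7.05
eef_pos: [0.6737, -0.0273, 0.2058]
orientation: [0.659, 0.752, -0.001, -0.001]
ft_force: [-0.2, -0.2, -2.3]
gripper_width: 0.0311
finger_force: 30.0
```

```bash
python3 go.py 1 .078
cat > chk.py <<'E'
from h import *
import sys
np.set_printoptions(precision=4,suppress=True)
s=r.sense();im,D=r.read_camera('side');P=cloud('side',D)
# held holder: 3D points 10..60 mm below the TCP, within 40 mm of the axis; flange widest
e=np.array(s['eef_pos']);f=e-[0,0,.022]
u,v=proj('side',f).astype(int);print('flange px',u,v)
for d in r.pinpoint('side',sys.argv[1])[:2]: print(d['conf'],ray('side',d['centre'],f[2])-f)
dz=P[...,2]-f[2];m=(D>0)&(np.hypot(*(P[...,:2]-f[:2]).transpose(2,0,1))<.03)&(dz>.001)&(dz<.008)
q=P[m][:,:2]
if len(q)>10:
    from scipy.optimize import least_squares
    c=least_squares(lambda p:np.hypot(*(q-p).T)-.018,f[:2],loss='soft_l1',f_scale=.001).x;print(len(q),'flange centre - tcp mm',(c-f[:2])*1000)
cv2.imwrite(sys.argv[2],cv2.resize(im[max(0,v-80):v+80,u-100:u+100],None,fx=3,fy=3,interpolation=cv2.INTER_CUBIC))
E
python3 chk.py touch_probe pics/c1.png
```

```text
d mm [ -1.2   1.9 127.8] rot [-0.003  -0.0013  0.0013] t 7.05 0.031116678419782235 [-0.1711 -0.2066 -2.2885]
flange px 395 204
0.92 [0.0043 0.0066 0.    ]
82 flange centre - tcp mm [0.0887 0.75  ]
```

View pics/c1.png

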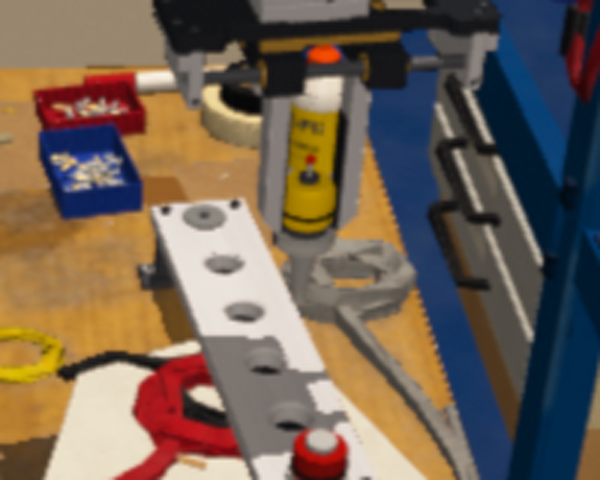

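The probe hangs upright, within 1 mm of the tool axis. Descend.

Emit:
move_arm --plan '[{"x": -2, "y": 2, "z": 20, "ax": -0.003, "ay": -0.001, "az": 0}, {"x": 0, "y": 0, "z": 30, "ax": 0, "ay": 0, "az": 0}, {"x": 0, "y": 0, "z": 20, "ax": 0, "ay": 0, "az": 0}, {"x": 0, "y": 0, "z": 10, "ax": 0, "ay": 0, "az": 0}, {"x": 0, "y": 0, "z": 10, "ax": 0, "ay": 0, "az": 0}, {"x": 0, "y": 0, "z": 5, "ax": 0, "ay": 0, "az": 0}, {"x": 0, "y": 0, "z": 5, "ax": 0, "ay": 0, "az": 0}, {"x": 0, "y": 0, "z": 0, "ax": 0, "ay": 0, "az": 0}]'

```text
time: 7.95
eef_pos: [0.6766, -0.0299, 0.1083]
orientation: [0.659, 0.752, 0.001, 0.001]
ft_force: [0.0, 0.5, -2.0]
gripper_width: 0.0314
finger_force: 30.0
```

```bash
python3 go.py 1 .078
```

```text
d mm [ 2.  -1.  30.3] rot [0.0029 0.001  0.    ] t 7.95 0.03135289566345202 [ 0.0042  0.5041 -2.0068]
```

Emit:
move_arm --plan '[{"x": 1, "y": -1, "z": 6, "ax": 0, "ay": 0, "az": 0}, {"x": 0, "y": 0, "z": 7, "ax": 0, "ay": 0, "az": 0}, {"x": 0, "y": 0, "z": 7, "ax": 0, "ay": 0, "az": 0}, {"x": 0, "y": 0, "z": 5, "ax": 0, "ay": 0, "az": 0}, {"x": 0, "y": 0, "z": 3, "ax": 0, "ay": 0, "az": 0}, {"x": 0, "y": 0, "z": 2, "ax": 0, "ay": 0, "az": 0}, {"x": 0, "y": 0, "z": 0, "ax": 0, "ay": 0, "az": 0}]'

```text
time: 8.65
eef_pos: [0.6757, -0.0289, 0.0786]
orientation: [0.659, 0.752, 0.001, 0.001]
ft_force: [0.4, 0.1, -2.3]
gripper_width: 0.0315
finger_force: 30.0
```

Emit:
move_arm --plan '[{"x": 0, "y": 0, "z": 1, "ax": 0, "ay": 0, "az": 0}, {"x": 0, "y": 0, "z": 0, "ax": 0, "ay": 0, "az": 0}]'

```text
time: 8.85
eef_pos: [0.6758, -0.029, 0.0784]
orientation: [0.659, 0.752, 0.001, 0.002]
ft_force: [-6.3, -0.7, 12.1]
gripper_width: 0.0312
finger_force: 30.0
```

Emit:
move_arm --plan '[{"x": 0, "y": 0, "z": 0, "ax": 0, "ay": 0, "az": 0}, {"x": 0, "y": 0, "z": 0, "ax": 0, "ay": 0, "az": 0}, {"x": 0, "y": 0, "z": 0, "ax": 0, "ay": 0, "az": 0}, {"x": 0, "y": 0, "z": 0, "ax": 0, "ay": 0, "az": 0}, {"x": 0, "y": 0, "z": -20, "ax": 0, "ay": 0, "az": 0}, {"x": 0, "y": 0, "z": -40, "ax": 0, "ay": 0, "az": 0}, {"x": 0, "y": 0, "z": -40, "ax": 0, "ay": 0, "az": 0}, {"x": 0, "y": 0, "z": -20, "ax": 0, "ay": 0, "az": 0}]' --hand 70

```text
time: 9.65
eef_pos: [0.6762, -0.0286, 0.201]
orientation: [0.659, 0.752, 0.002, 0.003]
ft_force: [0.6, -0.5, -0.3]
gripper_width: 0.0659
finger_force: 0.0
```

```bash
python3 go.py drill .2
cat > seat.py <<'E'
from h import *
import sys
im,D=r.read_camera('side');P=cloud('side',D);r.read_camera('top')
for k in sys.argv[2:]:
    for n in('side','top'):
        for d in r.pinpoint(n,k)[:1]: print(k,n,round(d['conf'],2),ray(n,d['centre'],.056).round(4))
cv2.imwrite(sys.argv[1],cv2.resize(im[150:350,220:460],None,fx=3,fy=3,interpolation=cv2.INTER_CUBIC))
E
python3 seat.py pics/p1.png touch_probe drill_chuck
```

```text
d mm [  86.3 -223.1   -0.5] rot [0.0065 0.0014 0.0002] t 9.65 0.06593411028161442 [ 0.6451 -0.4812 -0.3001]
touch_probe side 0.96 [ 0.6779 -0.0277  0.056 ]
touch_probe top 0.49 [ 0.6736 -0.0276  0.056 ]
drill_chuck side 0.81 [0.4467 0.0292 0.056 ]
drill_chuck top 0.64 [0.4477 0.0304 0.056 ]
```

View pics/p1.png

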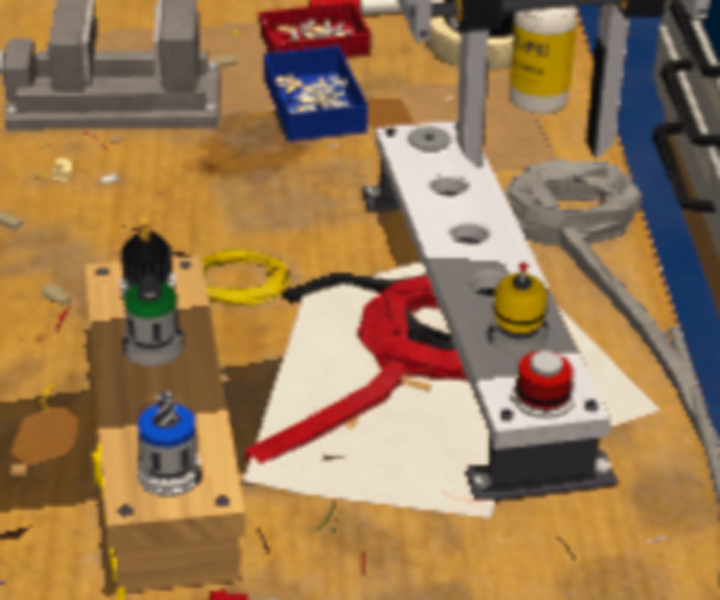

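The probe stands seated in pocket 1 (520,305). Next, the drill.

Emit:
move_arm --plan '[{"x": 8, "y": -20, "z": 0, "ax": 0.006, "ay": 0.001, "az": 0}, {"x": 15, "y": -38, "z": 0, "ax": 0, "ay": 0, "az": 0}, {"x": 15, "y": -38, "z": 0, "ax": 0, "ay": 0, "az": 0}, {"x": 15, "y": -38, "z": 0, "ax": 0, "ay": 0, "az": 0}, {"x": 15, "y": -38, "z": 0, "ax": 0, "ay": 0, "az": 0}, {"x": 12, "y": -30, "z": 0, "ax": 0, "ay": 0, "az": 0}, {"x": 7, "y": -19, "z": 0, "ax": 0, "ay": 0, "az": 0}, {"x": 0, "y": 0, "z": 0, "ax": 0, "ay": 0, "az": 0}]' --hand 85

```text
time: 10.75
eef_pos: [0.4426, 0.0287, 0.1975]
orientation: [0.659, 0.752, -0.002, -0.001]
ft_force: [0.5, -0.3, 0.5]
gripper_width: 0.0796
finger_force: 0.0
```

```bash
python3 go.py drill .078
```

```text
d mm [ -0.9   1.5 119.5] rot [-0.0045  0.001   0.001 ] t 10.75 0.07961137628599976 [ 0.453  -0.3437  0.4743]
```

Emit:
move_arm --plan '[{"x": 0, "y": 2, "z": 20, "ax": -0.004, "ay": 0, "az": 0}, {"x": 0, "y": 0, "z": 35, "ax": 0, "ay": 0, "az": 0}, {"x": 0, "y": 0, "z": 32, "ax": 0, "ay": 0, "az": 0}, {"x": 0, "y": 0, "z": 22, "ax": 0, "ay": 0, "az": 0}, {"x": 0, "y": 0, "z": 10, "ax": 0, "ay": 0, "az": 0}, {"x": 0, "y": 0, "z": 0, "ax": 0, "ay": 0, "az": 0}]'

```text
time: 11.35
eef_pos: [0.4464, 0.0289, 0.0778]
orientation: [0.659, 0.752, -0.0, -0.001]
ft_force: [-0.9, 0.9, 0.6]
gripper_width: 0.0801
finger_force: 0.0
```

Emit:
move_arm --plan '[{"x": 0, "y": 0, "z": 0, "ax": 0, "ay": 0, "az": 0}, {"x": 0, "y": 0, "z": 0, "ax": 0, "ay": 0, "az": 0}, {"x": 0, "y": 0, "z": 0, "ax": 0, "ay": 0, "az": 0}, {"x": 0, "y": 0, "z": 0, "ax": 0, "ay": 0, "az": 0}, {"x": 0, "y": 0, "z": 0, "ax": 0, "ay": 0, "az": 0}, {"x": 0, "y": 0, "z": 0, "ax": 0, "ay": 0, "az": 0}, {"x": 0, "y": 0, "z": 0, "ax": 0, "ay": 0, "az": 0}, {"x": 0, "y": 0, "z": 0, "ax": 0, "ay": 0, "az": 0}]' --hand 0

```text
time: 12.15
eef_pos: [0.4464, 0.0286, 0.079]
orientation: [0.659, 0.752, -0.0, 0.0]
ft_force: [-4.4, -0.4, 5.9]
gripper_width: 0.0311
finger_force: 30.0
```

Emit:
move_arm --plan '[{"x": 0, "y": 0, "z": -10, "ax": 0, "ay": 0, "az": 0}, {"x": 0, "y": 0, "z": -30, "ax": 0, "ay": 0, "az": 0}, {"x": 0, "y": 0, "z": -35, "ax": 0, "ay": 0, "az": 0}, {"x": 0, "y": 0, "z": -35, "ax": 0, "ay": 0, "az": 0}, {"x": 0, "y": 0, "z": -17, "ax": 0, "ay": 0, "az": 0}, {"x": 0, "y": 0, "z": 0, "ax": 0, "ay": 0, "az": 0}]'

```text
time: 12.75
eef_pos: [0.4478, 0.0288, 0.2083]
orientation: [0.659, 0.752, 0.001, 0.002]
ft_force: [-0.4, -0.4, -3.0]
gripper_width: 0.0314
finger_force: 30.0
```

```bash
python3 go.py 2 .205
```

```text
d mm [-26.2 217.3   4.4] rot [0.005  0.0012 0.    ] t 12.75 0.031373673118164074 [-0.3547 -0.439  -3.023 ]
```

Emit:
move_arm --plan '[{"x": -2, "y": 20, "z": 0, "ax": 0, "ay": 0, "az": 0}, {"x": -5, "y": 40, "z": 0, "ax": 0, "ay": 0, "az": 0}, {"x": -5, "y": 40, "z": 0, "ax": 0, "ay": 0, "az": 0}, {"x": -5, "y": 40, "z": 0, "ax": 0, "ay": 0, "az": 0}, {"x": -5, "y": 40, "z": 0, "ax": 0, "ay": 0, "az": 0}, {"x": -4, "y": 37, "z": 0, "ax": 0, "ay": 0, "az": 0}, {"x": 0, "y": 0, "z": 0, "ax": 0, "ay": 0, "az": 0}, {"x": 0, "y": 0, "z": 0, "ax": 0, "ay": 0, "az": 0}]'

```text
time: 13.55
eef_pos: [0.6646, 0.0319, 0.2041]
orientation: [0.659, 0.752, -0.0, -0.001]
ft_force: [-0.7, -0.7, -2.2]
gripper_width: 0.0313
finger_force: 30.0
```

```bash
python3 go.py 2 .080;python3 chk.py drill_chuck pics/c2.png
```

```text
d mm [ -1.1   2.2 124. ] rot [-0.0017 -0.0012  0.0008] t 13.55 0.03126907952739243 [-0.6991 -0.6802 -2.1943]
flange px 386 187
0.64 [ 0.0034 -0.006   0.    ]
74 flange centre - tcp mm [ 1.2899 -1.4239]
```

Emit:
move_arm --plan '[{"x": 0, "y": 1, "z": 20, "ax": 0, "ay": 0, "az": 0}, {"x": 0, "y": 0, "z": 30, "ax": 0, "ay": 0, "az": 0}, {"x": 0, "y": 0, "z": 20, "ax": 0, "ay": 0, "az": 0}, {"x": 0, "y": 0, "z": 13, "ax": 0, "ay": 0, "az": 0}, {"x": 0, "y": 0, "z": 10, "ax": 0, "ay": 0, "az": 0}, {"x": 0, "y": 0, "z": 5, "ax": 0, "ay": 0, "az": 0}, {"x": 0, "y": 0, "z": 0, "ax": 0, "ay": 0, "az": 0}]'

```text
time: 14.35
eef_pos: [0.6662, 0.0314, 0.1082]
orientation: [0.659, 0.752, 0.0, 0.0]
ft_force: [0.9, 0.1, -2.9]
gripper_width: 0.0313
finger_force: 30.0
```

```bash
python3 go.py 2 .079
```

```text
d mm [-0.3  0.4 29.2] rot [ 0.0009 -0.      0.0001] t 14.35 0.03128436707732479 [ 0.9129  0.055  -2.9131]
```

Emit:
move_arm --plan '[{"x": 1, "y": 0, "z": 6, "ax": 0, "ay": 0, "az": 0}, {"x": 0, "y": 0, "z": 7, "ax": 0, "ay": 0, "az": 0}, {"x": 0, "y": 0, "z": 7, "ax": 0, "ay": 0, "az": 0}, {"x": 0, "y": 0, "z": 4, "ax": 0, "ay": 0, "az": 0}, {"x": 0, "y": 0, "z": 3, "ax": 0, "ay": 0, "az": 0}, {"x": 0, "y": 0, "z": 2, "ax": 0, "ay": 0, "az": 0}, {"x": 0, "y": 0, "z": 0, "ax": 0, "ay": 0, "az": 0}]'

```text
time: 15.05
eef_pos: [0.6663, 0.0325, 0.0792]
orientation: [0.659, 0.752, 0.0, 0.0]
ft_force: [-0.2, -0.6, -2.6]
gripper_width: 0.0311
finger_force: 30.0
```

Emit:
move_arm --plan '[{"x": 0, "y": 0, "z": 1, "ax": 0, "ay": 0, "az": 0}, {"x": 0, "y": 0, "z": 0, "ax": 0, "ay": 0, "az": 0}]'

```text
time: 15.25
eef_pos: [0.6664, 0.0325, 0.0791]
orientation: [0.659, 0.752, 0.0, 0.001]
ft_force: [-5.0, 0.2, 8.1]
gripper_width: 0.031
finger_force: 30.0
```

Emit:
move_arm --plan '[{"x": 0, "y": 0, "z": 0, "ax": 0, "ay": 0, "az": 0}, {"x": 0, "y": 0, "z": 0, "ax": 0, "ay": 0, "az": 0}, {"x": 0, "y": 0, "z": 0, "ax": 0, "ay": 0, "az": 0}, {"x": 0, "y": 0, "z": 0, "ax": 0, "ay": 0, "az": 0}, {"x": 0, "y": 0, "z": -20, "ax": 0, "ay": 0, "az": 0}, {"x": 0, "y": 0, "z": -40, "ax": 0, "ay": 0, "az": 0}, {"x": 0, "y": 0, "z": -40, "ax": 0, "ay": 0, "az": 0}, {"x": 0, "y": 0, "z": -20, "ax": 0, "ay": 0, "az": 0}]' --hand 70

```text
time: 16.05
eef_pos: [0.667, 0.0328, 0.2017]
orientation: [0.659, 0.752, 0.002, 0.001]
ft_force: [1.4, 1.3, 0.0]
gripper_width: 0.0652
finger_force: 0.0
```

```bash
python3 go.py mill .2; python3 seat.py pics/p2.png drill_chuck end_mill
```

```text
d mm [-155.7 -224.8    0.7] rot [0.0045 0.     0.0002] t 16.05 0.06515790175297868 [1.4474 1.2733 0.0101]
drill_chuck side 0.9 [0.6689 0.0265 0.056 ]
end_mill top 0.22 [ 0.4522 -0.0325  0.056 ]
```

Emit:
move_arm --plan '[{"x": -12, "y": -18, "z": 0, "ax": 0, "ay": 0, "az": 0}, {"x": -26, "y": -37, "z": 0, "ax": 0, "ay": 0, "az": 0}, {"x": -26, "y": -38, "z": 0, "ax": 0, "ay": 0, "az": 0}, {"x": -26, "y": -38, "z": 0, "ax": 0, "ay": 0, "az": 0}, {"x": -26, "y": -37, "z": 0, "ax": 0, "ay": 0, "az": 0}, {"x": -24, "y": -34, "z": 0, "ax": 0, "ay": 0, "az": 0}, {"x": -15, "y": -21, "z": 0, "ax": 0, "ay": 0, "az": 0}, {"x": 0, "y": 0, "z": 0, "ax": 0, "ay": 0, "az": 0}]' --hand 85

```text
time: 17.15
eef_pos: [0.4626, -0.1531, 0.1971]
orientation: [0.661, 0.75, -0.001, -0.0]
ft_force: [0.5, 0.0, 1.1]
gripper_width: 0.0798
finger_force: 0.0
```

```bash
python3 go.py mill .078; python3 seat.py pics/p3.png drill_chuck end_mill
```

```text
d mm [  1.9   2.3 119.1] rot [-0.0013  0.0003 -0.0043] t 17.15 0.07984692886428621 [0.4796 0.0419 1.0611]
drill_chuck side 0.68 [0.6678 0.0308 0.056 ]
drill_chuck top 0.68 [0.6728 0.035  0.056 ]
end_mill side 0.8 [ 0.4647 -0.1543  0.056 ]
end_mill top 0.8 [ 0.4622 -0.152   0.056 ]
```

View pics/p3.png

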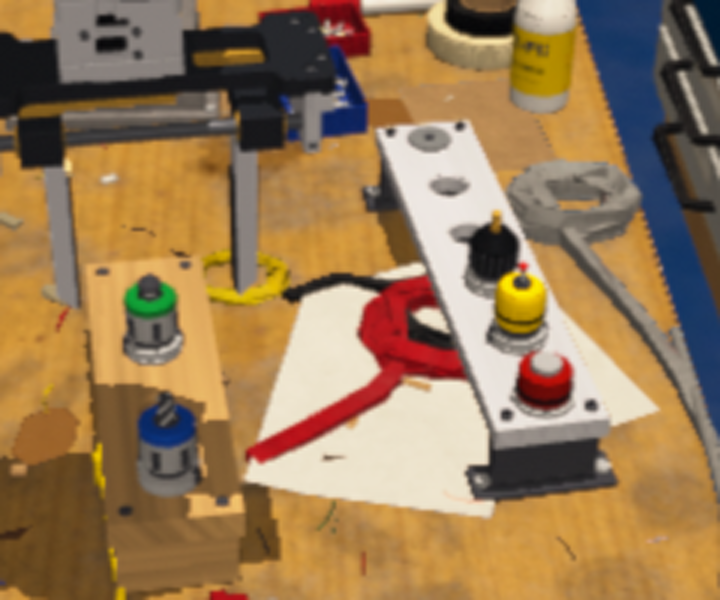

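The drill (490,250) and probe (520,305) stand in place. Grasp the end mill.

Emit:
move_arm --plan '[{"x": 1, "y": 2, "z": 20, "ax": 0, "ay": 0, "az": -0.004}, {"x": 0, "y": 0, "z": 35, "ax": 0, "ay": 0, "az": 0}, {"x": 0, "y": 0, "z": 32, "ax": 0, "ay": 0, "az": 0}, {"x": 0, "y": 0, "z": 22, "ax": 0, "ay": 0, "az": 0}, {"x": 0, "y": 0, "z": 10, "ax": 0, "ay": 0, "az": 0}, {"x": 0, "y": 0, "z": 0, "ax": 0, "ay": 0, "az": 0}]'

```text
time: 18.05
eef_pos: [0.467, -0.1484, 0.0781]
orientation: [0.657, 0.754, 0.0, -0.001]
ft_force: [0.7, 0.4, 0.3]
gripper_width: 0.0799
finger_force: 0.0
```

Emit:
move_arm --plan '[{"x": 0, "y": 0, "z": 0, "ax": 0, "ay": 0, "az": 0}, {"x": 0, "y": 0, "z": 0, "ax": 0, "ay": 0, "az": 0}, {"x": 0, "y": 0, "z": 0, "ax": 0, "ay": 0, "az": 0}, {"x": 0, "y": 0, "z": 0, "ax": 0, "ay": 0, "az": 0}, {"x": 0, "y": 0, "z": 0, "ax": 0, "ay": 0, "az": 0}, {"x": 0, "y": 0, "z": 0, "ax": 0, "ay": 0, "az": 0}, {"x": 0, "y": 0, "z": 0, "ax": 0, "ay": 0, "az": 0}, {"x": 0, "y": 0, "z": 0, "ax": 0, "ay": 0, "az": 0}]' --hand 0

```text
time: 18.85
eef_pos: [0.4668, -0.1493, 0.079]
orientation: [0.658, 0.753, 0.0, 0.0]
ft_force: [-4.6, -0.9, 5.8]
gripper_width: 0.0315
finger_force: 30.0
```

Emit:
move_arm --plan '[{"x": 0, "y": 0, "z": -10, "ax": 0, "ay": 0, "az": 0}, {"x": 0, "y": 0, "z": -30, "ax": 0, "ay": 0, "az": 0}, {"x": 0, "y": 0, "z": -35, "ax": 0, "ay": 0, "az": 0}, {"x": 0, "y": 0, "z": -35, "ax": 0, "ay": 0, "az": 0}, {"x": 0, "y": 0, "z": -17, "ax": 0, "ay": 0, "az": 0}, {"x": 0, "y": 0, "z": 0, "ax": 0, "ay": 0, "az": 0}]'

```text
time: 19.45
eef_pos: [0.4683, -0.1493, 0.2085]
orientation: [0.658, 0.753, 0.001, 0.002]
ft_force: [0.1, -0.3, -2.8]
gripper_width: 0.0319
finger_force: 30.0
```

```bash
python3 go.py 3 .208
```

```text
d mm [212.2 220.4   1. ] rot [0.0045 0.0023 0.0042] t 19.45 0.0318770083440289 [ 0.1186 -0.3404 -2.8497]
```

Emit:
move_arm --plan '[{"x": 17, "y": 18, "z": 0, "ax": 0, "ay": 0, "az": 0}, {"x": 32, "y": 33, "z": 0, "ax": 0, "ay": 0, "az": 0}, {"x": 32, "y": 33, "z": 0, "ax": 0, "ay": 0, "az": 0}, {"x": 32, "y": 33, "z": 0, "ax": 0, "ay": 0, "az": 0}, {"x": 32, "y": 33, "z": 0, "ax": 0, "ay": 0, "az": 0}, {"x": 32, "y": 33, "z": 0, "ax": 0, "ay": 0, "az": 0}, {"x": 23, "y": 24, "z": 0, "ax": 0, "ay": 0, "az": 0}, {"x": 12, "y": 13, "z": 0, "ax": 0, "ay": 0, "az": 0}]'

```text
time: 20.25
eef_pos: [0.6569, 0.0939, 0.2044]
orientation: [0.657, 0.754, 0.0, -0.001]
ft_force: [-0.6, 0.4, -2.8]
gripper_width: 0.0316
finger_force: 30.0
```

Emit:
move_arm --plan '[{"x": 0, "y": 0, "z": 0, "ax": 0, "ay": 0, "az": 0}, {"x": 0, "y": 0, "z": 0, "ax": 0, "ay": 0, "az": 0}]'

```text
time: 20.45
eef_pos: [0.656, 0.0907, 0.2049]
orientation: [0.658, 0.753, -0.0, -0.0]
ft_force: [0.1, -0.5, -2.6]
gripper_width: 0.0317
finger_force: 30.0
```

```bash
python3 go.py 3 .080;python3 chk.py end_mill pics/c3.png
```

```text
d mm [ -0.4   2.2 124.9] rot [-0.0008 -0.0003  0.0048] t 20.45 0.031729350825699505 [ 0.1295 -0.4846 -2.5896]
flange px 378 171
0.81 [ 0.0042 -0.0045  0.    ]
72 flange centre - tcp mm [ 0.7679 -0.385 ]
```

Emit:
move_arm --plan '[{"x": 0, "y": 1, "z": 20, "ax": 0, "ay": 0, "az": 0}, {"x": 0, "y": 0, "z": 30, "ax": 0, "ay": 0, "az": 0}, {"x": 0, "y": 0, "z": 20, "ax": 0, "ay": 0, "az": 0}, {"x": 0, "y": 0, "z": 13, "ax": 0, "ay": 0, "az": 0}, {"x": 0, "y": 0, "z": 10, "ax": 0, "ay": 0, "az": 0}, {"x": 0, "y": 0, "z": 5, "ax": 0, "ay": 0, "az": 0}, {"x": 0, "y": 0, "z": 0, "ax": 0, "ay": 0, "az": 0}]'

```text
time: 21.25
eef_pos: [0.6577, 0.0905, 0.1082]
orientation: [0.658, 0.753, 0.0, 0.0]
ft_force: [0.1, -0.6, -2.2]
gripper_width: 0.0317
finger_force: 30.0
```

```bash
python3 go.py 3 .079
```

```text
d mm [ 0.   0.4 29.2] rot [ 0.0009 -0.      0.0038] t 21.25 0.031651426582517496 [ 0.1189 -0.6236 -2.2099]
```

Emit:
move_arm --plan '[{"x": 0, "y": 0, "z": 6, "ax": 0, "ay": 0, "az": 0}, {"x": 0, "y": 0, "z": 7, "ax": 0, "ay": 0, "az": 0}, {"x": 0, "y": 0, "z": 7, "ax": 0, "ay": 0, "az": 0}, {"x": 0, "y": 0, "z": 4, "ax": 0, "ay": 0, "az": 0}, {"x": 0, "y": 0, "z": 3, "ax": 0, "ay": 0, "az": 0}, {"x": 0, "y": 0, "z": 2, "ax": 0, "ay": 0, "az": 0}, {"x": 0, "y": 0, "z": 1, "ax": 0, "ay": 0, "az": 0}, {"x": 0, "y": 0, "z": 0, "ax": 0, "ay": 0, "az": 0}]'

```text
time: 22.05
eef_pos: [0.6577, 0.0908, 0.079]
orientation: [0.658, 0.753, 0.0, 0.0]
ft_force: [-5.3, -1.1, 10.1]
gripper_width: 0.0311
finger_force: 30.0
```

Contact at the seated height. Release.

Emit:
move_arm --plan '[{"x": 0, "y": 0, "z": 0, "ax": 0, "ay": 0, "az": 0}, {"x": 0, "y": 0, "z": 0, "ax": 0, "ay": 0, "az": 0}, {"x": 0, "y": 0, "z": 0, "ax": 0, "ay": 0, "az": 0}, {"x": 0, "y": 0, "z": 0, "ax": 0, "ay": 0, "az": 0}, {"x": 0, "y": 0, "z": -20, "ax": 0, "ay": 0, "az": 0}, {"x": 0, "y": 0, "z": -40, "ax": 0, "ay": 0, "az": 0}, {"x": 0, "y": 0, "z": -40, "ax": 0, "ay": 0, "az": 0}, {"x": 0, "y": 0, "z": -20, "ax": 0, "ay": 0, "az": 0}]' --hand 70

```text
time: 22.85
eef_pos: [0.6585, 0.0912, 0.2017]
orientation: [0.658, 0.753, 0.002, 0.001]
ft_force: [0.1, 0.4, 0.3]
gripper_width: 0.0658
finger_force: 0.0
```

```bash
python3 go.py chamfer .2; python3 seat.py pics/p4.png chamfer_cutter end_mill
```

```text
d mm [ -93.8 -222.5    0.7] rot [ 0.0045 -0.0002  0.0042] t 22.85 0.06582939247643917 [0.0811 0.3752 0.2599]
chamfer_cutter side 0.58 [ 0.4519 -0.0298  0.056 ]
end_mill side 0.56 [0.6584 0.0768 0.056 ]
```

Emit:
move_arm --plan '[{"x": -7, "y": -18, "z": 0, "ax": 0, "ay": 0, "az": 0.004}, {"x": -16, "y": -38, "z": 0, "ax": 0, "ay": 0, "az": 0}, {"x": -16, "y": -38, "z": 0, "ax": 0, "ay": 0, "az": 0}, {"x": -16, "y": -38, "z": 0, "ax": 0, "ay": 0, "az": 0}, {"x": -16, "y": -38, "z": 0, "ax": 0, "ay": 0, "az": 0}, {"x": -14, "y": -32, "z": 0, "ax": 0, "ay": 0, "az": 0}, {"x": -8, "y": -19, "z": 0, "ax": 0, "ay": 0, "az": 0}, {"x": 0, "y": 0, "z": 0, "ax": 0, "ay": 0, "az": 0}]' --hand 85

```text
time: 23.95
eef_pos: [0.4485, -0.0322, 0.1973]
orientation: [0.66, 0.751, -0.001, 0.0]
ft_force: [0.2, -0.0, -0.3]
gripper_width: 0.0799
finger_force: 0.0
```

```bash
python3 go.py chamfer .078
```

```text
d mm [  0.2   2.3 119.3] rot [-0.0009  0.001  -0.0024] t 23.95 0.07994159109731364 [ 0.2041 -0.0059 -0.3159]
```

Emit:
move_arm --plan '[{"x": 0, "y": 2, "z": 20, "ax": 0, "ay": 0, "az": 0}, {"x": 0, "y": 0, "z": 35, "ax": 0, "ay": 0, "az": 0}, {"x": 0, "y": 0, "z": 32, "ax": 0, "ay": 0, "az": 0}, {"x": 0, "y": 0, "z": 22, "ax": 0, "ay": 0, "az": 0}, {"x": 0, "y": 0, "z": 10, "ax": 0, "ay": 0, "az": 0}, {"x": 0, "y": 0, "z": 0, "ax": 0, "ay": 0, "az": 0}]'

```text
time: 24.55
eef_pos: [0.4523, -0.0295, 0.0779]
orientation: [0.659, 0.752, 0.0, -0.001]
ft_force: [-0.4, 0.0, 0.0]
gripper_width: 0.0799
finger_force: 0.0
```

Emit:
move_arm --plan '[{"x": 0, "y": 0, "z": 0, "ax": 0, "ay": 0, "az": 0}, {"x": 0, "y": 0, "z": 0, "ax": 0, "ay": 0, "az": 0}, {"x": 0, "y": 0, "z": 0, "ax": 0, "ay": 0, "az": 0}, {"x": 0, "y": 0, "z": 0, "ax": 0, "ay": 0, "az": 0}, {"x": 0, "y": 0, "z": 0, "ax": 0, "ay": 0, "az": 0}, {"x": 0, "y": 0, "z": 0, "ax": 0, "ay": 0, "az": 0}, {"x": 0, "y": 0, "z": 0, "ax": 0, "ay": 0, "az": 0}, {"x": 0, "y": 0, "z": 0, "ax": 0, "ay": 0, "az": 0}]' --hand 0

```text
time: 25.35
eef_pos: [0.4523, -0.0303, 0.079]
orientation: [0.659, 0.752, -0.0, 0.0]
ft_force: [-4.1, -0.7, 6.1]
gripper_width: 0.0315
finger_force: 30.0
```

Emit:
move_arm --plan '[{"x": 0, "y": 0, "z": -10, "ax": 0, "ay": 0, "az": 0}, {"x": 0, "y": 0, "z": -30, "ax": 0, "ay": 0, "az": 0}, {"x": 0, "y": 0, "z": -35, "ax": 0, "ay": 0, "az": 0}, {"x": 0, "y": 0, "z": -35, "ax": 0, "ay": 0, "az": 0}, {"x": 0, "y": 0, "z": -17, "ax": 0, "ay": 0, "az": 0}, {"x": 0, "y": 0, "z": 0, "ax": 0, "ay": 0, "az": 0}]'

```text
time: 25.95
eef_pos: [0.4537, -0.0302, 0.2083]
orientation: [0.659, 0.752, 0.001, 0.002]
ft_force: [0.4, -0.8, -3.6]
gripper_width: 0.0312
finger_force: 30.0
```

```bash
python3 go.py 4 .208
```

```text
d mm [153.1 217.5   1.1] rot [0.0048 0.0018 0.    ] t 25.95 0.031232630241326442 [ 0.4428 -0.7707 -3.5622]
```

Emit:
move_arm --plan '[{"x": 12, "y": 18, "z": 0, "ax": 0, "ay": 0, "az": 0}, {"x": 27, "y": 38, "z": 0, "ax": 0, "ay": 0, "az": 0}, {"x": 27, "y": 38, "z": 0, "ax": 0, "ay": 0, "az": 0}, {"x": 27, "y": 38, "z": 0, "ax": 0, "ay": 0, "az": 0}, {"x": 27, "y": 38, "z": 0, "ax": 0, "ay": 0, "az": 0}, {"x": 20, "y": 30, "z": 0, "ax": 0, "ay": 0, "az": 0}, {"x": 13, "y": 18, "z": 0, "ax": 0, "ay": 0, "az": 0}, {"x": 0, "y": 0, "z": 0, "ax": 0, "ay": 0, "az": 0}]'

```text
time: 26.75
eef_pos: [0.6491, 0.1529, 0.2038]
orientation: [0.658, 0.753, 0.0, -0.001]
ft_force: [-0.8, 0.4, -3.3]
gripper_width: 0.0314
finger_force: 30.0
```

Emit:
move_arm --plan '[{"x": 0, "y": 0, "z": 0, "ax": 0, "ay": 0, "az": 0}]'

```text
time: 26.85
eef_pos: [0.6481, 0.1503, 0.2045]
orientation: [0.659, 0.752, -0.0, -0.001]
ft_force: [-0.7, -0.5, -3.0]
gripper_width: 0.0319
finger_force: 30.0
```

```bash
python3 go.py 4 .080;python3 chk.py chamfer_cutter pics/c4.png
```

```text
d mm [ -0.5   1.4 124.5] rot [-0.0013 -0.0003  0.0011] t 26.85 0.031858396138496115 [-0.7068 -0.497  -2.9693]
flange px 371 157
0.96 [ 0.001  -0.0039  0.    ]
0.71 [-0.0117 -0.2473  0.    ]
67 flange centre - tcp mm [-0.0735 -1.3839]
```

Emit:
move_arm --plan '[{"x": 0, "y": 1, "z": 20, "ax": 0, "ay": 0, "az": 0}, {"x": 0, "y": 0, "z": 30, "ax": 0, "ay": 0, "az": 0}, {"x": 0, "y": 0, "z": 20, "ax": 0, "ay": 0, "az": 0}, {"x": 0, "y": 0, "z": 13, "ax": 0, "ay": 0, "az": 0}, {"x": 0, "y": 0, "z": 10, "ax": 0, "ay": 0, "az": 0}, {"x": 0, "y": 0, "z": 5, "ax": 0, "ay": 0, "az": 0}, {"x": 0, "y": 0, "z": 0, "ax": 0, "ay": 0, "az": 0}]'

```text
time: 27.65
eef_pos: [0.6498, 0.15, 0.1082]
orientation: [0.659, 0.752, 0.0, 0.0]
ft_force: [-0.4, 0.6, -3.0]
gripper_width: 0.0314
finger_force: 30.0
```

```bash
python3 go.py 4 .079
```

```text
d mm [ 0.1 -0.4 29.2] rot [ 0.0009 -0.0001 -0.    ] t 27.65 0.03139517024085859 [-0.4412  0.6052 -2.9579]
```

Emit:
move_arm --plan '[{"x": 1, "y": 0, "z": 6, "ax": 0, "ay": 0, "az": 0}, {"x": 0, "y": 0, "z": 7, "ax": 0, "ay": 0, "az": 0}, {"x": 0, "y": 0, "z": 7, "ax": 0, "ay": 0, "az": 0}, {"x": 0, "y": 0, "z": 4, "ax": 0, "ay": 0, "az": 0}, {"x": 0, "y": 0, "z": 3, "ax": 0, "ay": 0, "az": 0}, {"x": 0, "y": 0, "z": 2, "ax": 0, "ay": 0, "az": 0}, {"x": 0, "y": 0, "z": 1, "ax": 0, "ay": 0, "az": 0}, {"x": 0, "y": 0, "z": 0, "ax": 0, "ay": 0, "az": 0}]'

```text
time: 28.45
eef_pos: [0.6497, 0.1512, 0.079]
orientation: [0.659, 0.752, 0.0, 0.0]
ft_force: [-4.2, -1.7, 8.2]
gripper_width: 0.0313
finger_force: 30.0
```

Contact at seated height again. Release, then back away for a clear look.

Emit:
move_arm --plan '[{"x": 0, "y": 0, "z": 0, "ax": 0, "ay": 0, "az": 0}, {"x": 0, "y": 0, "z": 0, "ax": 0, "ay": 0, "az": 0}, {"x": 0, "y": 0, "z": 0, "ax": 0, "ay": 0, "az": 0}, {"x": 0, "y": 0, "z": 0, "ax": 0, "ay": 0, "az": 0}, {"x": 0, "y": 0, "z": -20, "ax": 0, "ay": 0, "az": 0}, {"x": 0, "y": 0, "z": -40, "ax": 0, "ay": 0, "az": 0}, {"x": 0, "y": 0, "z": -40, "ax": 0, "ay": 0, "az": 0}, {"x": 0, "y": 0, "z": -20, "ax": 0, "ay": 0, "az": 0}]' --hand 70

```text
time: 29.25
eef_pos: [0.6504, 0.1517, 0.2017]
orientation: [0.659, 0.752, 0.002, 0.001]
ft_force: [-0.2, -0.6, -0.6]
gripper_width: 0.066
finger_force: 0.0
```

Emit:
move_arm --plan '[{"x": 0, "y": -20, "z": 0, "ax": 0, "ay": 0, "az": 0}, {"x": 0, "y": -40, "z": 0, "ax": 0, "ay": 0, "az": 0}, {"x": 0, "y": -40, "z": 0, "ax": 0, "ay": 0, "az": 0}, {"x": 0, "y": -40, "z": 0, "ax": 0, "ay": 0, "az": 0}, {"x": 0, "y": -40, "z": 0, "ax": 0, "ay": 0, "az": 0}, {"x": 0, "y": -20, "z": 0, "ax": 0, "ay": 0, "az": 0}, {"x": 0, "y": 0, "z": 0, "ax": 0, "ay": 0, "az": 0}, {"x": 0, "y": 0, "z": 0, "ax": 0, "ay": 0, "az": 0}]'

```text
time: 30.05
eef_pos: [0.4519, 0.1248, 0.1984]
orientation: [0.659, 0.752, 0.001, 0.001]
ft_force: [0.8, -0.3, 0.4]
gripper_width: 0.066
finger_force: 0.0
```

```bash
python3 seat.py pics/p5.png touch_probe drill_chuck end_mill chamfer_cutter; python3 -c "
from h import *
_,D=r.read_camera('top');P=cloud('top',D)
import go
for k,c in go.MG.items():
    m=(D>0)&(np.hypot(P[...,0]-c[0],P[...,1]-c[1])<.016);print(k,np.percentile(P[...,2][m],[50,80,99]).round(4))
print(r.sense()['time'],r.sense()['eef_pos'])"
```

```text
touch_probe side 0.85 [ 0.6763 -0.0258  0.056 ]
touch_probe top 0.9 [ 0.6762 -0.0313  0.056 ]
drill_chuck side 0.6 [0.6684 0.0255 0.056 ]
drill_chuck top 0.75 [0.6662 0.037  0.056 ]
end_mill side 0.84 [0.6664 0.0834 0.056 ]
end_mill top 0.8 [0.657  0.0873 0.056 ]
chamfer_cutter side 0.56 [0.6498 0.1535 0.056 ]
chamfer_cutter top 0.64 [0.6504 0.1533 0.056 ]
4 [0.0972 0.0997 0.1119]
3 [0.0971 0.0989 0.1146]
2 [0.0934 0.0969 0.1124]
1 [0.0958 0.0979 0.1151]
30.6 [0.4514 0.125  0.1979]
```

View pics/p5.png

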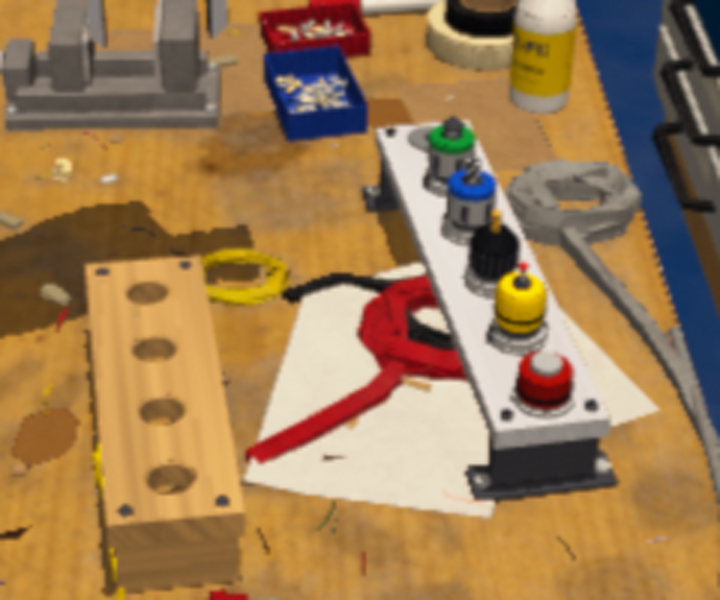

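All four holders stand upright and seated: setter (545,375), then probe (520,305), drill (493,250), end mill (470,200) and chamfer cutter (450,155). Top heights also match (nuts about 0.097 m).

```bash
python3 -c "
from cell import r
print(r.job_done())"
```

```text
the job is handed in; nothing more can be done
None
```

The magazine is loaded and the job handed in: counting from the red setter, touch probe, drill, end mill and chamfer cutter all stand upright and fully seated; the hex keys and blue tray were left alone.

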